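# Unload the finished tumbler and index the buffing table

## Task

Take the finished tumbler that stands at the pointer of the rotary table and set it down gently, still mouth-down, on the board's empty corner pad, completely on the pad and without dropping it. Then turn the rotary table one notch clockwise (seen from above), so that the next blank comes to rest at the pointer. The blanks must stay standing on their seats and the three tumblers on the board must not be shifted.

Things in the scene. Friction and masses are not known exactly. Their poses are not given: they have to be found in the camera images.
- finished: Plain steel tumbler standing mouth-down, closed at its top: slightly tapered, 58 mm across at the bottom, 52 mm at the top, 95 mm tall, about 0.16 kg, solid to the touch. Origin: centre of its underside; z up. This is the finished one: it stands on the rotary table at the pointer.
- free_spot: The empty cork pad on the board: flat disc 84 mm across at the one corner of the board that has no tumbler. Origin: centre of the pad's upper face (23 mm above the bench). Does not move.
- board: Fixed square plywood board, 250 mm a side, 20 mm thick, with a 3 mm thick cork pad (84 mm across) near each corner, pad centres 70 mm from the board's centre along its x and y. Three pads hold a tumbler, one is empty. Origin: centre of its underside on the bench.
- fixture: Fixed base of the hand-turned rotary table. Origin: on the table's vertical axis, at bench height. The pointer is a fixed white block beside the plate's rim, 44 mm wide and 56 mm tall, with a wedge that points at the axis; it stands 144 to 187 mm from the axis along the base's -x.
- index_plate (a joint): Angle (rad) of the aluminium plate, 280 mm across, upper face 50 mm above the bench, five dark seats 72 degrees apart, centres 100 mm from the axis. 0 at the start, grows clockwise seen from above. A detent holds it at every 1.257 rad: hardest part 0.12 N m (it may lag 0.3 rad behind the fingers); let go past halfway, it pulls itself to the next notch within 0.03 rad.
- station (a point): Fixed point at the pointer: where a seat's centre on the plate's upper face lies when that seat is at the pointer (100 mm from the axis along the base's -x, 50 mm above the bench).
- handle (a point): Centre of the T-bar that turns the plate: a level steel bar 64 mm long, 14 mm wide, 16 mm high, on a 22 mm post at the plate's centre; it turns with the plate. The bar's centre is 158 mm above the bench, its top 166 mm. At joint 0 its length lies along the base's x (towards the pointer); this point's x axis is along it.
- blank1: Plain steel tumbler standing mouth-down, closed at its top: slightly tapered, 58 mm across at the bottom, 52 mm at the top, 95 mm tall, about 0.16 kg, solid to the touch. Origin: centre of its underside; z up. Unpolished blank standing loose on seat 1 of the rotary table (next to the pointer, 72 degrees counter-clockwise from the pointer seen from above). It rides round on the plate.
- seat1 (a point): Centre of seat 1 on the plate's upper face, under blank1; turns with the plate.
- blank2: Plain steel tumbler standing mouth-down, closed at its top: slightly tapered, 58 mm across at the bottom, 52 mm at the top, 95 mm tall, about 0.16 kg, solid to the touch. Origin: centre of its underside; z up. Unpolished blank standing loose on seat 2 of the rotary table (the one after, 144 degrees counter-clockwise from the pointer seen from above). It rides round on the plate.
- seat2 (a point): Centre of seat 2 on the plate's upper face, under blank2; turns with the plate.
- mate1: Plain steel tumbler standing mouth-down, closed at its top: slightly tapered, 58 mm across at the bottom, 52 mm at the top, 95 mm tall, about 0.16 kg, solid to the touch. Origin: centre of its underside; z up. One of the three finished tumblers already on the board's corner pads; leave alone.
- mate2: Plain steel tumbler standing mouth-down, closed at its top: slightly tapered, 58 mm across at the bottom, 52 mm at the top, 95 mm tall, about 0.16 kg, solid to the touch. Origin: centre of its underside; z up. One of the three finished tumblers already on the board's corner pads; leave alone.
- mate3: Plain steel tumbler standing mouth-down, closed at its top: slightly tapered, 58 mm across at the bottom, 52 mm at the top, 95 mm tall, about 0.16 kg, solid to the touch. Origin: centre of its underside; z up. One of the three finished tumblers already on the board's corner pads; leave alone.

How it is judged:
On the way, in this order (a step that is already met when the one before it is completed fails the run):
1. the finished tumbler stands released on the empty corner pad, before the table has been turned (horizontal distance between finished and free_spot below 0.014 m and z of finished in the frame of free_spot between -0.006 and 0.006 m and angle between finished's own z axis and vertical below 0.1 rad and linear speed of finished below 0.03 m/s and contact force between the fingers and finished below 0.1 N and value of joint index_plate between -0.2 and 0.2 rad), for 0.2 s.
2. the rotary table has been turned one notch clockwise (value of joint index_plate between 1.16664 and 1.34664 rad and velocity of joint index_plate between -0.05 and 0.05 rad/s), for 0.2 s.
At the end, for the whole second after the job is handed in: The finished tumbler rests mouth-down within 14 mm of the empty pad's centre; the rotary table rests one notch clockwise of its start (1.257 rad, within 0.09); both blanks stand within 15 mm of their seats' centres; the three tumblers on the board stand within 15 mm of their starts (all of step 2 and horizontal distance between finished and free_spot below 0.014 m and z of finished in the frame of free_spot between -0.006 and 0.006 m and angle between each of finished, blank1, blank2, mate1, mate2, mate3's own z axis and vertical below 0.1 rad and linear speed of finished below 0.03 m/s and horizontal distance between blank1 and seat1 below 0.015 m and horizontal distance between blank2 and seat2 below 0.015 m and distance of each of mate1, mate2, mate3 from where it was at the start of the episode below 0.015 m); the robot touches nothing.
It fails at once if the finished tumbler is dropped (falls faster than 0.6 m/s, about 18 mm of free fall, out of the fingers) (linear speed of finished above 0.6 m/s and contact force between the fingers and finished below 0.05 N).
It fails at once if a blank is knocked more than 30 mm off its seat (distance between blank1 and seat1 above 0.03 m or distance between blank2 and seat2 above 0.03 m).
It fails at once if a tumbler on the board is shifted more than 30 mm (distance of any of mate1, mate2, mate3 from where it was at the start of the episode above 0.03 m).
It also fails if it takes over 51 s, if anything falls off the work surface, if the arm or the gripper's body presses on something with over 40 N, if the wrist force passes 120 N, or if a joint passes its speed limit or range.

## Robot

A 7-joint arm with a two-finger parallel gripper is mounted at the origin on the work surface. World frame = base frame: x ahead of the robot, y to its left, z up, the work surface at z = 0. Lengths are in m, angles in rad, forces in N, time in s.
With the tool pointing down it reaches from about 0.4 to 0.85 m from the base axis. Payload 10.4 kg.
Tool frame: the origin (TCP) lies midway between the tips of the shut fingers; the grasp point (between the pads) lies 19 mm behind it; z points along the fingers, y is the line along which they close (so a half turn about z gives the same grasp; the last joint's range is limited). The gripper opens to 87 mm and grips with 3 to 60 N. Pads are 19 mm wide; open, the fingers measure 117 mm over their backs; the gripper's body (75 mm by 190 mm) begins 51 mm behind the grasp point.
Start: joints at [1.315, 0.332, -0.065, 1.46, 0.022, 1.35, -0.088], TCP at [0.144, -0.608, 0.223] pointing down, gripper open.
Joint ranges: [-2.6, 2.6], [-0.5, 2.12], [-1.47, 1.34], [0.16, 2.42], [-1.27, 4.41], [0.06, 2.06], [-2.6, 2.6]. Speed limits (rad/s): [2.22, 2.22, 2.79, 2.79, 3.14, 3.14, 3.14].

## Interface

Orientations are given as a unit quaternion [x, y, z, w].
In Python, from bench import sensors, eyes, order gives the robot as it stands.
- The arm moves only by the tool arm_command, never from a script. Its argument "steps" is a list of rows, each an object with "rot": the turn, a rotation vector about the world's x, y, z in degrees, a list of three; "slide": the shift along the world's x, y, z in m, a list of three; "grip": the opening, from 0 (shut) to 1 (fully open). A call has exactly 8 rows; each row shifts and turns the commanded pose from where the row before left it; what a row does not reach is not made up. A row lasts 1/8 s, in which the tool goes at most 62.5 mm and 10.7 degrees, less where a joint would pass 70% of its speed; a pose out of reach is approached as far as the arm can. A call with a gripper value outside its range is refused whole. The fingers move at their own pace and stop on an object; "newtons" is the grip in N (left out, the last holds). Time passes only in rows, so rows that do not move let the fingers close, or fill a call up. It gives the time, the measured TCP pose, the force, the opening and the grip force at its end, in the units of the state.
- sensors.read_state(): the state, without advancing time (a new reading comes with each control period).
- eyes.camera(name): name is "scene" or "top" or "wrist"; returns a dict with "pixels" (420x560x3 uint8, red, green, blue), "intrinsics" (3x3 intrinsics, pixels), "pose" (4x4, takes a point from camera to world coordinates). Camera axes: x right, y down, z forward; pixel columns grow to the right and rows downward; lengths in m; the calibration is good to about 2 mm. A picture is of the moment at which its call begins. There is no depth.
- order.close_job(): hands the job in; it is judged then, once.
Trained networks look in a picture, given as the dict that the camera call returned (one of the last four; its "shot" number tells which), for a name from the list of things; names that differ only in an ending like _2 or _b are one class to them, and where a whole thing is asked for, a point or a joint stands for the part that bears it (a point fixed in the world has none). Each returns a list of dicts, best first, with "conf" (0 to 1); they miss things now and then, are a little off and sometimes report something else, mostly with a low value. They report only what shows in the picture. A call takes as long as a camera call.
- eyes.look_for(name, picture): "bbox" ([left, top, right, bottom] in pixels, round what is visible of it).
The state is a dict: "time": time; "joint_positions": joint angles; "joint_vel": joint speeds; "joint_torque": joint torques, N m; "ee_pos": TCP position; "eef_rot": TCP orientation; "ft_force": force on the tool from outside, world axes, zero at the start; "torque": the same for the moment, N m; "width": finger opening in m; "grip_force": force on a finger pad.
Only numpy, scipy, OpenCV 4.12 (cv2) and the standard library are available. Lean on these libraries where they do the work, as an engineer would, in place of code of your own. Each camera call takes 0.05 s, during which the arm holds its last target. There are 200 camera calls.

## Working session

There is one attempt and no reset: what is moved stays moved. The work goes in short steps, Python scripts to look and compute and a tool call to move; the robot and the scene stay as the last step left them, time stands still between calls to the robot, and variables do not carry over. Pictures are saved under pics/ and viewed, at most 11 in all, crops included, and the job is handed in when it is done.

Besides the shell and the picture viewer there is one more tool, called as name(argument=value, ...), one argument or row to a line, values as JSON. arm_command: Moves the arm, as the interface text tells. Its arguments: {"type":"object","properties":{"steps":{"type":"array","items":{"type":"object","properties":{"rot":{"type":"array","items":{"type":"number"}},"slide":{"type":"array","items":{"type":"number"}},"grip":{"type":"number"}}}},"newtons":{"type":"number"}},"required":["steps"]}

```bash
mkdir -p pics
cat > h.py <<'E'
import numpy as np, cv2
from bench import sensors, eyes, order
def save(p,n): cv2.imwrite(f'pics/{n}.png',p['pixels'][:,:,::-1])
def ray(p,uv):
    K=np.array(p['intrinsics']);T=np.array(p['pose'])
    d=T[:3,:3]@np.linalg.solve(K,[uv[0],uv[1],1.]);return T[:3,3],d/np.linalg.norm(d)
def at_z(p,uv,z):
    o,d=ray(p,uv);return o+d*(z-o[2])/d[2]
def proj(p,X):
    T=np.array(p['pose']);c=T[:3,:3].T@(np.array(X)-T[:3,3]);q=np.array(p['intrinsics'])@c;return q[:2]/q[2]
E
python3 - <<'E'
from h import *
s=sensors.read_state();print(s['time'],s['ee_pos'],s['eef_rot'],s['width'])
P={}
for n in('scene','top'):
    P[n]=eyes.camera(n);save(P[n],n+'0');print(n,np.round(P[n]['pose'],3).tolist(),np.round(P[n]['intrinsics'],1).tolist())
for n in P:
    for k in('finished','free_spot','board','fixture','handle','blank1','mate1','index_plate'):
        for d in eyes.look_for(k,P[n])[:6]: print(n,k,np.round(d['bbox']),round(d['conf'],2))
print(sensors.read_state()['time'])
E
```

```text
0.0 [ 0.14411121 -0.60775439  0.22178159] [ 9.93232335e-01  1.16142320e-01 -1.15382425e-04 -6.89886911e-04] 0.0867142022683921
scene [[0.843, 0.4, -0.359, 0.877], [0.537, -0.63, 0.561, -0.524], [-0.002, -0.666, -0.746, 0.827], [0.0, 0.0, 0.0, 1.0]] [[501.8, 0.0, 278.1], [0.0, 501.8, 208.8], [0.0, 0.0, 1.0]]
top [[0.013, -0.994, 0.111, 0.393], [-1.0, -0.011, 0.019, -0.0], [-0.018, -0.111, -0.994, 1.355], [0.0, 0.0, 0.0, 1.0]] [[507.9, 0.0, 269.3], [0.0, 507.9, 212.0], [0.0, 0.0, 1.0]]
scene finished [283. 126. 305. 176.] 0.7
scene free_spot [138. 338. 189. 384.] 0.65
scene free_spot [254. 138. 399. 236.] 0.46
scene board [115. 275. 312. 420.] 0.65
scene fixture [256. 135. 399. 236.] 0.72
scene handle [272. 139. 399. 236.] 0.9
scene blank1 [346. 172. 380. 224.] 0.62
scene blank1 [289. 164. 319. 219.] 0.61
scene blank1 [281. 126. 310. 179.] 0.38
scene mate1 [212. 356. 250. 414.] 0.92
scene mate1 [259. 287. 290. 341.] 0.91
scene mate1 [184. 256. 224. 306.] 0.65
scene index_plate [268. 137. 399. 235.] 0.97
top finished [190. 228. 224. 254.] 0.91
top free_spot [383. 211. 415. 246.] 0.95
top free_spot [152. 149. 261. 275.] 0.22
top board [323. 153. 421. 250.] 0.63
top fixture [151. 149. 258. 276.] 0.64
top handle [156. 152. 260. 256.] 0.65
top blank1 [231. 199. 254. 219.] 0.67
top blank1 [212. 152. 239. 180.] 0.58
top mate1 [333. 220. 359. 243.] 0.81
top mate1 [332. 164. 361. 192.] 0.59
top mate1 [380. 157. 414. 184.] 0.56
top mate1 [191. 227. 222. 253.] 0.39
top index_plate [154. 152. 260. 254.] 0.74
0.9
```

View both.

View pics/top0.png

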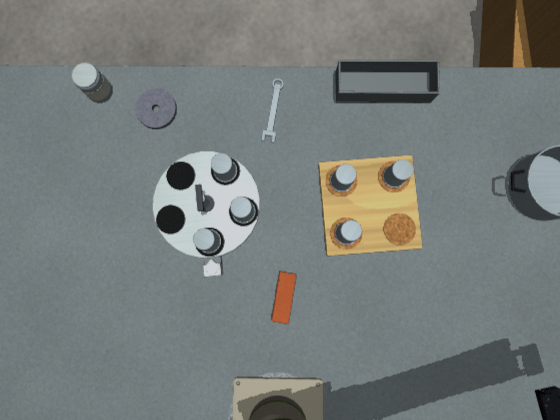

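View pics/scene0.png

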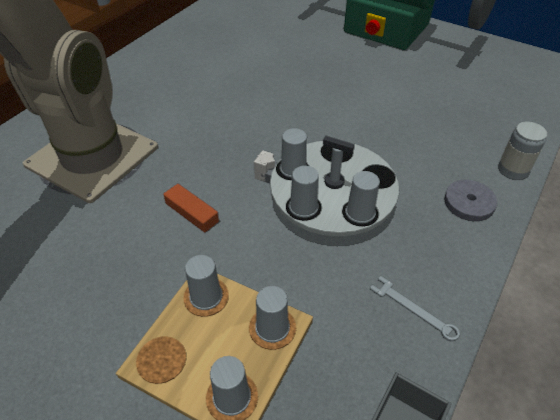

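```bash
cat >> h.py <<'E'
from scipy.optimize import least_squares
t=np.linspace(0,2*np.pi,72,endpoint=False);C=np.c_[np.cos(t),np.sin(t),0*t]
TUM=np.r_[C*.029,C*.026+[0,0,.095]]
def disc(r):return C*r
def pbox(p,X):
    T=np.array(p['pose']);c=(X-T[:3,3])@T[:3,:3];q=c@np.array(p['intrinsics']).T;q=q[:,:2]/q[:,2:]
    return np.r_[q.min(0),q.max(0)]
def fit(obs,shape,x0,z=None):
    f=lambda v:np.concatenate([pbox(p,shape+np.r_[v[:2],v[2] if z is None else z])-b for p,b in obs])
    r=least_squares(f,np.array(x0)[:3 if z is None else 2],loss='soft_l1',f_scale=2);return r.x,np.round(r.fun,1)
E
python3 - <<'E'
from h import *
S=eyes.camera('scene');T=eyes.camera('top')
def run(n,bs,bt,sh,z0):
    x0=at_z(T,[(bt[0]+bt[2])/2,(bt[1]+bt[3])/2],z0+.03);x0[2]=z0
    print(n,*[np.round(a,4) for a in fit([(S,bs),(T,bt)],sh,x0)], 'zfix',np.round(fit([(S,bs),(T,bt)],sh,x0,z0)[0],4))
run('fin',[281,129,307,178],[190,228,224,254],TUM,.05)
run('b1',[289,164,319,219],[231,199,254,222],TUM,.05)
run('b2',[346,172,380,224],[212,152,239,184],TUM,.05)
run('m_a',[184,256,224,306],[333,220,359,245],TUM,.023)
run('m_b',[259,287,290,341],[332,164,361,192],TUM,.023)
run('m_c',[212,356,250,414],[383,157,414,189],TUM,.023)
# colour: cork & plate
for p,roi,n in((S,(130,325,200,395),'S'),(T,(375,205,425,255),'T')):
    x0,y0,x1,y1=roi;im=p['pixels'][y0:y1,x0:x1].astype(int)
    sat=(im[...,0]-im[...,2]); br=im.sum(2)/3
    m=((br<np.percentile(br,50)+0)|0>0)
    g=cv2.threshold(br.astype(np.uint8),0,255,cv2.THRESH_BINARY_INV+cv2.THRESH_OTSU)[1]
    h=cv2.cvtColor(p['pixels'][y0:y1,x0:x1],cv2.COLOR_RGB2HSV)
    g=((h[...,1]>60)&(h[...,2]<0.82*np.percentile(h[...,2],90))).astype(np.uint8)
    g=cv2.morphologyEx(cv2.morphologyEx(g,cv2.MORPH_CLOSE,np.ones((5,5))),cv2.MORPH_OPEN,np.ones((5,5)))
    c=max(cv2.findContours(g,0,2)[0],key=cv2.contourArea);e=cv2.fitEllipse(c)
    print(n,np.array(e[0])+[x0,y0],e[1:],cv2.boundingRect(c),'xy at .023',at_z(p,np.array(e[0])+[x0,y0],.023))
run('pad',[138,338,189,384],[383,211,415,246],disc(.042),.023)
run('plate',[272,141,399,232],[153,152,259,255],disc(.14),.05)
for uv in((200,198),(206,204)):print('bar T',at_z(T,uv,.166),at_z(T,uv,.05))
print('bar S',at_z(S,(339,144),.166),at_z(S,(334,182),.05))
E
```

```text
fin [0.4627 0.1855 0.042 ] [-0.9 -0.2 -0.9  0.3  0.8 -0.2 -5.8 -2. ] zfix [0.4648 0.1804]
b1 [0.5416 0.0937 0.047 ] [-0.6  1.5 -1.7 -1.2 -1.6 -3.5  0.1 -0.2] zfix [0.5422 0.0926]
b2 [0.65   0.1391 0.0489] [-1.3 -0.2 -1.6  0.6 -0.4 -0.9 -1.6 -3.8] zfix [0.6502 0.1385]
m_a [ 0.4884 -0.1699  0.0149] [ 0.8 -2.  -2.7  2.9 -0.8 -0.  -0.2 -0.8] zfix [ 0.4893 -0.1701]
m_b [ 0.6334 -0.1641  0.0242] [-3.4 -1.  -1.5  2.2 -1.6 -2.9 -4.4 -2.9] zfix [ 0.6331 -0.1636]
m_c [ 0.6452 -0.3011  0.0233] [-2.3 -0.8  0.   1.2 -0.9 -0.  -1.6 -3.7] zfix [ 0.6452 -0.301 ]
S [161.00955963 359.93059921] ((44.02827453613281, 51.65788269042969), 57.054481506347656) (7, 12, 50, 47) xy at .023 [ 0.50669093 -0.31462892  0.023     ]
T [398.69737434 229.1461525 ] ((30.500259399414062, 31.269468307495117), 89.31710052490234) (8, 10, 32, 31) xy at .023 [ 0.50020197 -0.3136457   0.023     ]
pad [ 0.5071 -0.3125  0.0182] [-0.6 -0.3 -1.6  0.4 -1.2 -0.2 -1.1 -3.4] zfix [ 0.5087 -0.3131]
plate [0.5637 0.1931 0.046 ] [-1.8  0.1  0.1  0.8 -1.5 -2.8 -0.3  0.8] zfix [0.5644 0.1912]
bar T [0.55717288 0.18740514 0.166     ] [0.57314796 0.20573033 0.05      ]
bar T [0.54300738 0.17277267 0.166     ] [0.55760011 0.18966992 0.05      ]
bar S [0.56788754 0.18487679 0.166     ] [0.56339878 0.19211137 0.05      ]
```

arm_command(
  steps=[
    {"rot":[0,0,8],"slide":[0.035,0.03,0.03],"grip":1},
    {"rot":[0,0,8],"slide":[0.045,0.037,0.03],"grip":1},
    {"rot":[0,0,8],"slide":[0.045,0.037,0.03],"grip":1},
    {"rot":[0,0,8],"slide":[0.045,0.037,0.02],"grip":1},
    {"rot":[0,0,8],"slide":[0.045,0.037,0.02],"grip":1},
    {"rot":[0,0,8],"slide":[0.045,0.037,0.01],"grip":1},
    {"rot":[0,0,8],"slide":[0.045,0.037,0],"grip":1},
    {"rot":[0,0,8],"slide":[0.035,0.03,0],"grip":1},
  ],
)

```text
time: 2.0
ee_pos: [0.4818, -0.3275, 0.3601]
eef_rot: [0.779, 0.627, 0.0, 0.0]
ft_force: [0.2, -1.2, 0.2]
width: 0.0869
grip_force: 0.0
```

Run:
```python
from h import *
s=sensors.read_state();print(s['time'],s['ee_pos'],s['eef_rot'],s['joint_positions'])
W=eyes.camera('wrist');save(W,'w1');print(np.round(W['pose'],3).tolist(),np.round(W['intrinsics'],1).tolist())
for k in('free_spot','mate1'):
    for d in eyes.look_for(k,W)[:6]: print(k,np.round(d['bbox'],1),round(d['conf'],2))
```

```text
2.0 [ 0.48178234 -0.32753625  0.36008708] [7.78839244e-01 6.27223471e-01 2.87376098e-04 2.59832295e-04] [ 0.88169198  0.2362429  -0.45088098  1.31632475  0.10195935  1.6109554
  0.23111356]
[[0.977, -0.206, -0.057, 0.498], [-0.214, -0.942, -0.26, -0.258], [-0.0, 0.266, -0.964, 0.522], [0.0, 0.0, 0.0, 1.0]] [[360.8, 0.0, 279.6], [0.0, 360.8, 211.7], [0.0, 0.0, 1.0]]
free_spot [261.4 121.9 321.9 186. ] 0.89
mate1 [371.7 100.  441.1 148.6] 0.92
mate1 [344.    0.  411.8  36.7] 0.91
mate1 [231.3   5.8 283.5  75.7] 0.89
```

View pics/w1.png

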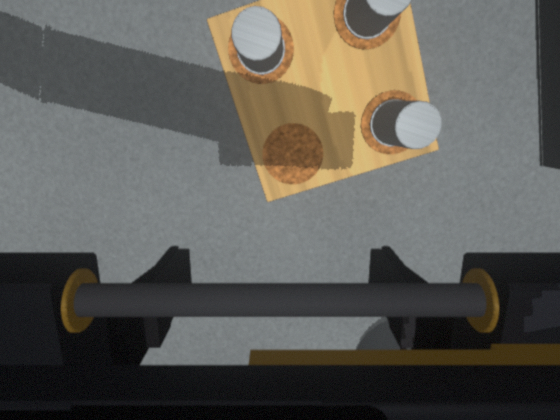

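Run:
```python
from h import *
import pickle
W=eyes.camera('wrist');T=eyes.camera('top');S=eyes.camera('scene')
bw=[261.5,122,322.5,185]
print(at_z(W,(292,153.5),.023),at_z(T,(399.5,229),.023),at_z(S,(161.5,360.5),.023))
obs=[(W,bw),(T,[383,212,416,246]),(S,[137,338,187,384])]
for o in(obs[:2],obs[::2],obs): print(fit(o,disc(.042),[.506,-.313,.02]))
print(fit(obs[:1],disc(.042),[.506,-.313,.02],.023))
# refine pad ellipse in wrist
h=cv2.cvtColor(W['pixels'],cv2.COLOR_RGB2HSV)[110:200,245:340]
print(h[43,47],h[43,85],h[70,15])
g=cv2.inRange(h,(5,110,30),(14,255,255));g=cv2.morphologyEx(cv2.morphologyEx(g,cv2.MORPH_CLOSE,np.ones((5,5))),cv2.MORPH_OPEN,np.ones((7,7)))
c=max(cv2.findContours(g,0,2)[0],key=cv2.contourArea);print(cv2.boundingRect(c),cv2.fitEllipse(c))
```

```text
[ 0.50244535 -0.31417911  0.023     ] [ 0.50061015 -0.31574233  0.023     ] [ 0.50807201 -0.31495676  0.023     ]
(array([ 0.50185111, -0.31448426,  0.02835466]), array([-0.7,  0.4,  0.2, -0.4,  0.3,  0.3, -0.3, -1.5]))
(array([ 0.50348131, -0.31408953,  0.01666014]), array([ 0.8, -0.4,  0.3, -2.5, -1.6, -0.2, -1.8,  0.4]))
(array([ 0.50320305, -0.31472333,  0.01787603]), array([ 0.7,  0.2,  0.3, -1.8, -0.4,  0.3, -1.3, -1.8, -2.1, -0.3, -2.2,
        0.4]))
(array([ 0.50224025, -0.31505169]), array([-0.1,  0.7,  0.1, -0.8]))
[ 14 138 113] [ 19 121 129] [ 18  97 179]
(19, 16, 58, 58) ((47.2123908996582, 44.1240119934082), (56.720359802246094, 57.24143981933594), 43.99208450317383)
```

arm_command(
  steps=[
    {"rot":[0,0,7],"slide":[0,0.03,0.0],"grip":1},
    {"rot":[0,0,8],"slide":[0,0.06,0.0],"grip":1},
    {"rot":[0,0,8],"slide":[0,0.06,0.0],"grip":1},
    {"rot":[0,0,8],"slide":[0,0.06,0],"grip":1},
    {"rot":[0,0,8],"slide":[0,0.06,0],"grip":1},
    {"rot":[0,0,8],"slide":[0,0.06,0],"grip":1},
    {"rot":[0,0,8],"slide":[0,0.05,0],"grip":1},
    {"rot":[0,0,7],"slide":[0,0.03,0],"grip":1},
  ],
)

```text
time: 3.3
ee_pos: [0.4797, 0.0817, 0.3602]
eef_rot: [0.346, 0.938, -0.0, 0.001]
ft_force: [0.1, -0.3, 0.3]
width: 0.087
grip_force: 0.0
```

Run:
```python
from h import *
W=eyes.camera('wrist');save(W,'w2');print(sensors.read_state()['time'])
for k in('finished','blank1','handle','index_plate'):
    for d in eyes.look_for(k,W)[:6]: print(k,np.round(d['bbox'],1),round(d['conf'],2))
```

```text
3.35
finished [308.6  83.2 371.  136.2] 0.77
blank1 [293.1 177.3 348.9 239. ] 0.73
blank1 [371.6 211.1 440.6 280.2] 0.62
handle [276.   49.6 493.5 257.9] 0.64
index_plate [278.1  47.8 487.8 262.2] 0.98
```

View pics/w2.png

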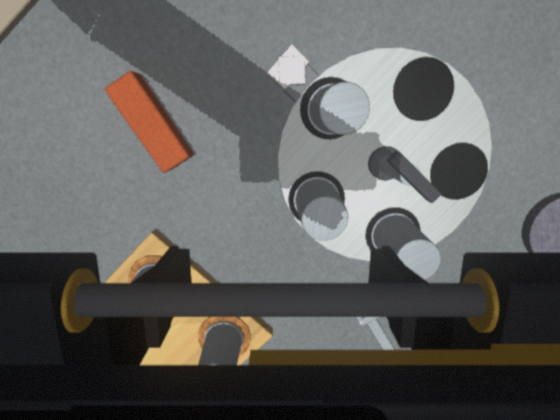

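Run:
```python
from h import *
W=eyes.camera('wrist');T=eyes.camera('top');S=eyes.camera('scene')
print('fin top',at_z(W,(345,108),.145),at_z(T,(209,239.5),.145),at_z(S,(294,138),.145))
obs=[(W,[305,80,370,138]),(T,[193,228,224,256]),(S,[280,129,307,178])]
for o in(obs[:1]+obs[2:],obs[:2],obs[1:],obs): print('fin',fit(o,TUM,[.464,.182,.05]))
po=[(W,[278.5,47.5,492,262.5]),(T,[153,152,259,256]),(S,[271,141,399,232])]
for o in(po[:1]+po[2:],po[:2],po): print('plate',fit(o,disc(.14),[.565,.19,.05]))
print('bar',[at_z(W,u,.166)for u in((388,152),(437,197),(412,176))])
c=np.r_[W['pixels'][40:300,260:520]]
big=cv2.resize(c[:230,:],None,fx=3,fy=2.6*1.0,interpolation=cv2.INTER_CUBIC) if 0 else cv2.resize(c[:195],None,fx=3,fy=3,interpolation=cv2.INTER_CUBIC)
cv2.imwrite('pics/w2crop.png',big[:,:,::-1])
```

```text
fin top [0.46544434 0.17695568 0.145     ] [0.46030807 0.16634042 0.145     ] [0.47000179 0.17393758 0.145     ]
fin (array([0.46582484, 0.17442549, 0.05280202]), array([ 2.6,  2.4, -0.1, -1.4, -1.4, -0.8, -2.1,  0.4]))
fin (array([0.461505  , 0.17027067, 0.07815164]), array([-0.8, -0.5,  0. , -0.3,  1.6, -0.8, -1.4, -3.9]))
fin (array([0.46332154, 0.17927014, 0.04677296]), array([ 0. , -0.6, -3.6, -4.3, -1.2, -0.2, -2. ,  0.6]))
fin (array([0.46470405, 0.17452141, 0.05269058]), array([ 2.1,  1.4, -0.8, -2.3,  1.6, -1.3, -2. , -4.9, -1.8, -1. , -2.5,
        0.2]))
plate (array([0.56482964, 0.18696045, 0.0496006 ]), array([-0.1, -0.3,  1.8, -0. , -2. ,  0.5, -0.3,  2. ]))
plate (array([0.56419355, 0.18717399, 0.04669815]), array([-0.3, -0.4,  0.4, -1.2,  0.7, -3. ,  1.9, -0.4]))
plate (array([0.56424734, 0.18756326, 0.04902268]), array([-0. , -1. ,  1.7, -0.7,  0.3, -3.3,  1.8, -0.4, -2. ,  0.5, -0.5,
        1.8]))
bar [array([0.52330145, 0.18020451, 0.166     ]), array([0.59215354, 0.19074091, 0.166     ]), array([0.55806333, 0.18413462, 0.166     ])]
```

View pics/w2crop.png

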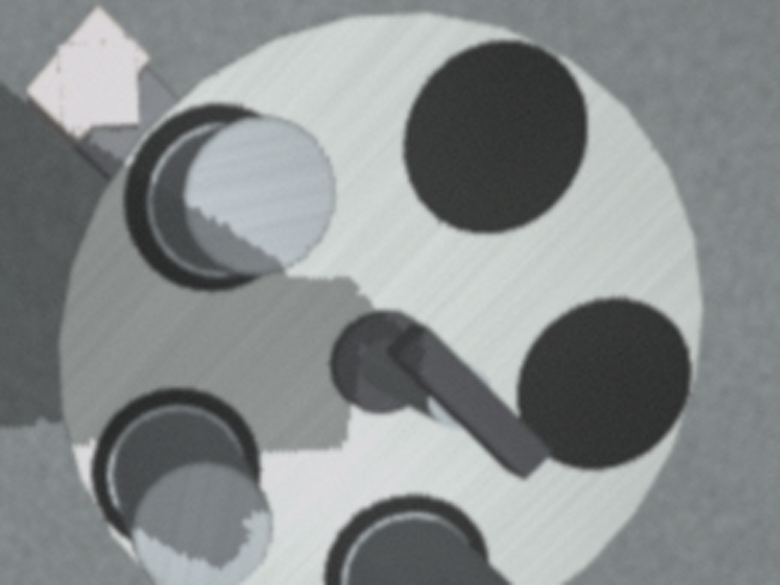

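Run:
```python
from h import *
W=eyes.camera('wrist')
f=lambda u,v:(260+u/3,40+v/3)
print('fin top',at_z(W,f(260,195),.145))
print('fin',fit([(W,[310,79,371.5,132.5])],TUM,[.464,.182,.05]),fit([(W,[310,79,371.5,132.5])],TUM,[.464,.182,.05],.05))
print('bar',[at_z(W,f(*u),.166).round(4)for u in((408,348),(537,467),(474,408))])
print('empty seats',at_z(W,f(496,137),.05),at_z(W,f(604,383),.05))
```

```text
fin top [0.46414723 0.18036333 0.145     ]
fin (array([0.46516248, 0.1798315 , 0.04465765]), array([-0.1,  0.1,  0.1, -0.1])) (array([0.46462268, 0.1790247 ]), array([-0.5, -0.3,  0.4,  0.3]))
bar [array([0.5315, 0.1842, 0.166 ]), array([0.5922, 0.1935, 0.166 ]), array([0.5618, 0.1891, 0.166 ])]
empty seats [0.51940107 0.2819213  0.05      ] [0.63429632 0.2592009  0.05      ]
```

arm_command(
  steps=[
    {"slide":[-0.005,0.035,0],"grip":1},
    {"slide":[-0.005,0.035,0],"grip":1},
    {"slide":[-0.005,0.027,0],"grip":1},
    {"slide":[0,0,-0.03],"grip":1},
    {"slide":[0,0,-0.05],"grip":1},
    {"slide":[0,0,-0.05],"grip":1},
    {"slide":[0,0,-0.03],"grip":1},
    {"slide":[0,0,0],"grip":1},
  ],
)

```text
schema error: expected keys rot, slide, grip
```

Run:
```python
from h import *
W=eyes.camera('wrist');save(W,'w3');print(sensors.read_state()['ee_pos'])
for k in('finished','handle'):
    for d in eyes.look_for(k,W)[:3]: print(k,np.round(d['bbox'],1),round(d['conf'],2))
print('fin top expected',proj(W,[.4645,.1793,.145]),'axis',proj(W,[.5645,.188,.166]))
```

```text
[0.48018814 0.07940806 0.35976835]
finished [308.7  76.4 372.9 132.4] 0.9
handle [279.8  45.4 494.8 256.1] 0.9
fin top expected [345.85535352 106.30663177] axis [418.38932634 179.02593552]
```

View pics/w3.png

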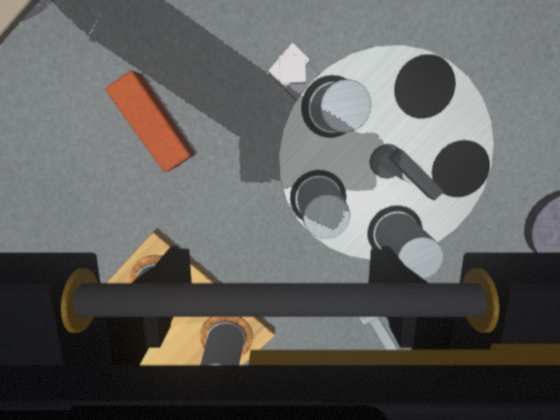

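arm_command(
  steps=[
    {"rot":[0,0,0],"slide":[-0.005,0.035,0],"grip":1},
    {"rot":[0,0,0],"slide":[-0.005,0.037,0],"grip":1},
    {"rot":[0,0,0],"slide":[-0.006,0.03,0],"grip":1},
    {"rot":[0,0,0],"slide":[0,0,-0.03],"grip":1},
    {"rot":[0,0,0],"slide":[0,0,-0.05],"grip":1},
    {"rot":[0,0,0],"slide":[0,0,-0.05],"grip":1},
    {"rot":[0,0,0],"slide":[0,0,-0.03],"grip":1},
    {"rot":[0,0,0],"slide":[0,0,0],"grip":1},
  ],
)

```text
time: 4.9
ee_pos: [0.463, 0.1818, 0.1983]
eef_rot: [0.348, 0.938, -0.001, -0.002]
ft_force: [0.2, 0.1, -0.5]
width: 0.0871
grip_force: 0.0
```

Run:
```python
from h import *
sensors.read_state()
eyes.camera('scene')
W=eyes.camera('wrist');save(W,'w4');print(sensors.read_state()['ee_pos'])
for k in('finished','handle'):
    for d in eyes.look_for(k,W)[:3]: print(k,np.round(d['bbox'],1),round(d['conf'],2))
print('fin top expected',proj(W,[.4642,.181,.145]),'box',pbox(W,TUM+[.4642,.181,.05]),'axis',proj(W,[.5645,.19,.166]))
b=[]
```

```text
[0.46452104 0.18267329 0.20094808]
finished [238.2 164.1 320.2 268.8] 0.67
handle [205.2 113.5 507.4 348.4] 0.95
fin top expected [279.50295275 231.50193535] box [238.44383904 164.86332958 320.60578685 269.38685427] axis [394.49783044 348.34454612]
```

View pics/w4.png

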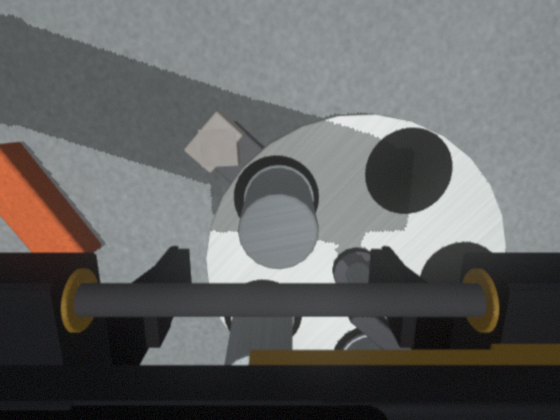

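arm_command(
  newtons=20,
  steps=[
    {"rot":[0,0,0],"slide":[0,-0.0015,-0.025],"grip":1},
    {"rot":[0,0,0],"slide":[0,0,-0.03],"grip":1},
    {"rot":[0,0,0],"slide":[0,0,-0.022],"grip":1},
    {"rot":[0,0,0],"slide":[0,0,-0.012],"grip":1},
    {"rot":[0,0,0],"slide":[0,0,0],"grip":1},
    {"rot":[0,0,0],"slide":[0,0,0],"grip":0.7},
    {"rot":[0,0,0],"slide":[0,0,0],"grip":0.3},
    {"rot":[0,0,0],"slide":[0,0,0],"grip":0.3},
  ],
)

```text
time: 6.1
ee_pos: [0.4643, 0.181, 0.1113]
eef_rot: [0.347, 0.938, 0.0, 0.0]
ft_force: [0.4, 0.1, -0.2]
width: 0.0643
grip_force: 0.0
```

arm_command(
  newtons=20,
  steps=[
    {"rot":[0,0,0],"slide":[0,0,0],"grip":0.3},
    {"rot":[0,0,0],"slide":[0,0,0.01],"grip":0.3},
    {"rot":[0,0,0],"slide":[0,0,0.03],"grip":0.3},
    {"rot":[0,0,0],"slide":[0,0,0.04],"grip":0.3},
    {"rot":[0,0,0],"slide":[0,0,0.04],"grip":0.3},
    {"rot":[0,0,0],"slide":[0,0,0.03],"grip":0.3},
    {"rot":[0,0,0],"slide":[0,0,0.01],"grip":0.3},
    {"rot":[0,0,0],"slide":[0,0,0],"grip":0.3},
  ],
)

```text
time: 7.1
ee_pos: [0.464, 0.1809, 0.2707]
eef_rot: [0.347, 0.938, 0.0, 0.0]
ft_force: [0.3, -0.5, -1.2]
width: 0.0532
grip_force: 20.0
```

Run:
```python
from h import *
eyes.camera('scene');S=eyes.camera('scene');s=sensors.read_state();print(s['time'],s['ee_pos'],s['width'],s['grip_force'],s['ft_force'],s['eef_rot'])
for d in eyes.look_for('finished',S)[:2]: print(np.round(d['bbox'],1),round(d['conf'],2))
```

```text
7.2 [0.4635581  0.18064818 0.26959495] 0.053059578577908044 19.967604059663522 [-0.45002854  0.22501913 -2.84428424] [ 3.47431402e-01  9.37705030e-01 -4.35486913e-04 -7.12174288e-04]
[283.1  60.9 310.8 118.9] 0.68
```

Run:
```python
from h import *
S=eyes.camera('scene');T=eyes.camera('top')
for n,p in(('S',S),('T',T)):
    for d in eyes.look_for('finished',p)[:2]: print(n,np.round(d['bbox'],1),round(d['conf'],2))
    for z in(.197,.2076): print(z,pbox(p,TUM+[.4636,.1806,z]).round(1))
```

```text
S [283.6  62.2 312.  118.7] 0.6
0.197 [279.2  66.8 308.5 124.3]
0.2076 [279.2  61.9 308.8 120. ]
0.197 [180.4 221.5 212.4 249.4]
0.2076 [179.5 221.1 211.8 249.2]
```

arm_command(
  steps=[
    {"rot":[0,0,0],"slide":[0.0,-0.02,0],"grip":0.3},
    {"rot":[0,0,0],"slide":[0.0,-0.04,0],"grip":0.3},
    {"rot":[0,0,0],"slide":[0.005,-0.05,0],"grip":0.3},
    {"rot":[0,0,0],"slide":[0.005,-0.05,0],"grip":0.3},
    {"rot":[0,0,0],"slide":[0.005,-0.05,0],"grip":0.3},
    {"rot":[0,0,0],"slide":[0.005,-0.05,0],"grip":0.3},
    {"rot":[0,0,0],"slide":[0.005,-0.05,0],"grip":0.3},
    {"rot":[0,0,0],"slide":[0.005,-0.05,0],"grip":0.3},
  ],
)

```text
time: 8.45
ee_pos: [0.494, -0.1807, 0.2705]
eef_rot: [0.347, 0.938, -0.0, -0.0]
ft_force: [1.4, -0.1, -1.1]
width: 0.0532
grip_force: 20.0
```

arm_command(
  steps=[
    {"rot":[0,0,0],"slide":[0.004,-0.05,0],"grip":0.3},
    {"rot":[0,0,0],"slide":[0.003,-0.045,0],"grip":0.3},
    {"rot":[0,0,0],"slide":[0.002,-0.03,0],"grip":0.3},
    {"rot":[0,0,0],"slide":[0,-0.01,-0.01],"grip":0.3},
    {"rot":[0,0,0],"slide":[0,0,-0.03],"grip":0.3},
    {"rot":[0,0,0],"slide":[0,0,-0.03],"grip":0.3},
    {"rot":[0,0,0],"slide":[0,0,-0.02],"grip":0.3},
    {"rot":[0,0,0],"slide":[0,0,-0.01],"grip":0.3},
  ],
)

```text
time: 9.45
ee_pos: [0.5026, -0.3124, 0.1691]
eef_rot: [0.347, 0.938, 0.0, -0.001]
ft_force: [-0.7, -0.7, -1.7]
width: 0.0534
grip_force: 20.0
```

Run:
```python
from h import *
eyes.camera('wrist');eyes.camera('wrist');W=eyes.camera('wrist');save(W,'w5');S=eyes.camera('scene');T=eyes.camera('top');s=sensors.read_state();e=s['ee_pos'];print(s['time'],e,s['width'],s['grip_force'],s['ft_force'])
c=cv2.resize(S['pixels'][230:420,80:330],None,fx=3,fy=3,interpolation=cv2.INTER_CUBIC);cv2.imwrite('pics/s5.png',c[:,:,::-1])
for n,p in(('S',S),('T',T),('W',W)):
    for k in('finished','free_spot'):
        for d in eyes.look_for(k,p)[:2]: print(n,k,np.round(d['bbox'],1),round(d['conf'],2))
    print('exp',pbox(p,TUM+e-[0,0,.062]).round(1),'pad',pbox(p,disc(.042)+[.5025,-.3145,.023]).round(1))
```

```text
9.7 [ 0.50355329 -0.31400494  0.17172297] 0.05268339059743056 19.96806489404573 [ 0.69202055 -0.63399994 -1.14274787]
S free_spot [136.1 338.4 187.7 380.7] 0.66
exp [118.6 286.8 168.7 351.5] pad [134.  336.  184.1 382.8]
T finished [395.6 212.  417.8 239.9] 0.84
T finished [334.7 220.7 361.4 242.4] 0.4
T free_spot [384.6 216.  411.1 244.8] 0.92
exp [395.3 210.1 429.3 236.9] pad [382.9 212.3 415.1 244.3]
W finished [219.3 182.4 341.8 349.3] 0.7
W free_spot [230.1 150.4 326.9 213.8] 0.89
exp [214.5 185.3 347.1 361.3] pad [231.2 149.9 326.9 243.2]
```

View pics/s5.png

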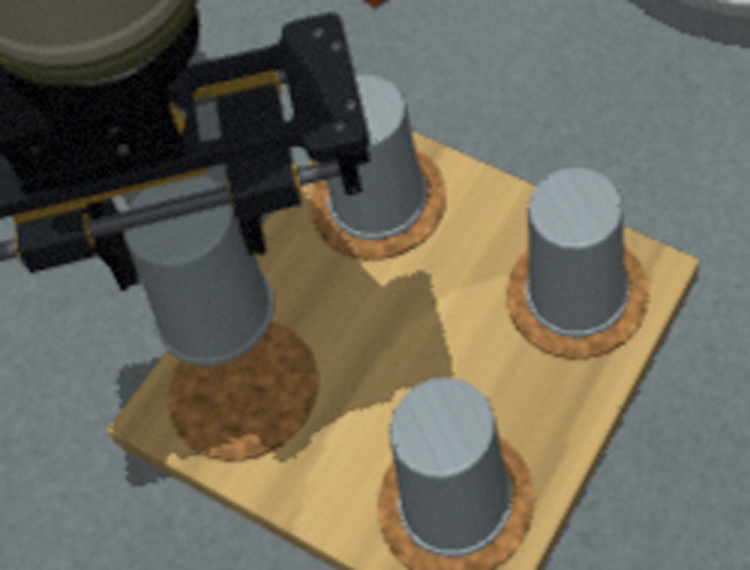

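arm_command(
  steps=[
    {"rot":[0,0,0],"slide":[-0.001,0,-0.02],"grip":0.3},
    {"rot":[0,0,0],"slide":[0,0,-0.025],"grip":0.3},
    {"rot":[0,0,0],"slide":[0,0,-0.02],"grip":0.3},
    {"rot":[0,0,0],"slide":[0,0,-0.01],"grip":0.3},
    {"rot":[0,0,0],"slide":[0,0,-0.005],"grip":0.3},
    {"rot":[0,0,0],"slide":[0,0,-0.003],"grip":0.3},
    {"rot":[0,0,0],"slide":[0,0,-0.001],"grip":0.3},
    {"rot":[0,0,0],"slide":[0,0,0],"grip":0.3},
  ],
)

```text
time: 11.0
ee_pos: [0.5022, -0.3142, 0.0872]
eef_rot: [0.347, 0.938, -0.0, 0.0]
ft_force: [-0.1, 0.1, -1.7]
width: 0.0533
grip_force: 20.0
```

arm_command(
  steps=[
    {"rot":[0,0,0],"slide":[0,0,0],"grip":0.3},
    {"rot":[0,0,0],"slide":[0,0,-0.001],"grip":0.3},
    {"rot":[0,0,0],"slide":[0,0,0],"grip":0.3},
    {"rot":[0,0,0],"slide":[0,0,-0.001],"grip":0.3},
    {"rot":[0,0,0],"slide":[0,0,0],"grip":0.3},
    {"rot":[0,0,0],"slide":[0,0,0],"grip":0.3},
    {"rot":[0,0,0],"slide":[0,0,0],"grip":0.3},
    {"rot":[0,0,0],"slide":[0,0,0],"grip":0.3},
  ],
)

```text
time: 12.0
ee_pos: [0.5021, -0.3141, 0.0848]
eef_rot: [0.347, 0.938, 0.0, 0.0]
ft_force: [-0.2, -0.3, -1.2]
width: 0.0531
grip_force: 20.0
```

arm_command(
  steps=[
    {"rot":[0,0,0],"slide":[0,0,-0.001],"grip":0.3},
    {"rot":[0,0,0],"slide":[0,0,0],"grip":0.3},
    {"rot":[0,0,0],"slide":[0,0,0],"grip":0.3},
    {"rot":[0,0,0],"slide":[0,0,0],"grip":0.3},
    {"rot":[0,0,0],"slide":[0,0,0],"grip":0.3},
    {"rot":[0,0,0],"slide":[0,0,0],"grip":0.3},
    {"rot":[0,0,0],"slide":[0,0,0],"grip":0.3},
    {"rot":[0,0,0],"slide":[0,0,0],"grip":0.3},
  ],
)

```text
time: 13.0
ee_pos: [0.5022, -0.3141, 0.084]
eef_rot: [0.347, 0.938, 0.0, 0.0]
ft_force: [-1.7, 1.4, 4.8]
width: 0.0532
grip_force: 20.1
```

Run:
```python
from h import *
S=eyes.camera('scene')
for k in('finished','mate1'):
  for d in eyes.look_for(k,S)[:4]: print(k,np.round(d['bbox'],1),round(d['conf'],2))
f=[]
for i in range(6):
    s=sensors.read_state();f.append(s['ft_force'])
    eyes.camera('scene')
print(np.mean(f,0),s['ee_pos'],s['time'])
e=s['ee_pos'];print(pbox(S,TUM+e-[0,0,.062]).round(1))
```

```text
finished [136.1 319.6 179.9 375.3] 0.83
finished [347.7 172.4 379.  225. ] 0.44
finished [253.9 139.7 398.3 235.5] 0.24
mate1 [185.8 256.9 224.1 303. ] 0.81
mate1 [256.5 287.  289.5 342.3] 0.8
mate1 [256.6 136.1 399.9 235.6] 0.74
mate1 [211.6 356.2 249.5 416.8] 0.61
[-1.34131084  1.15736376  5.53900916] [ 0.50212442 -0.31414825  0.0839625 ] 13.4
[131.4 316.7 176.5 375.1]
```

arm_command(
  newtons=5,
  steps=[
    {"rot":[0,0,0],"slide":[0,0,0],"grip":0.3},
    {"rot":[0,0,0],"slide":[0,0,0],"grip":0.7},
    {"rot":[0,0,0],"slide":[0,0,0],"grip":0.95},
    {"rot":[0,0,0],"slide":[0,0,0],"grip":0.95},
    {"rot":[0,0,0],"slide":[0,0,0],"grip":0.95},
    {"rot":[0,0,0],"slide":[0,0,0],"grip":0.95},
    {"rot":[0,0,0],"slide":[0,0,0.01],"grip":0.95},
    {"rot":[0,0,0],"slide":[0,0,0.03],"grip":0.95},
  ],
)

```text
time: 14.45
ee_pos: [0.5013, -0.3137, 0.1235]
eef_rot: [0.347, 0.938, 0.0, -0.001]
ft_force: [0.2, -0.4, 0.3]
width: 0.0825
grip_force: 0.0
```

arm_command(
  steps=[
    {"rot":[0,0,0],"slide":[0,0,0.04],"grip":1},
    {"rot":[0,0,0],"slide":[0,0,0.05],"grip":1},
    {"rot":[0,0,5],"slide":[0,0.02,0.05],"grip":1},
    {"rot":[0,0,7],"slide":[0.005,0.04,0.03],"grip":1},
    {"rot":[0,0,7],"slide":[0.005,0.045,0.03],"grip":1},
    {"rot":[0,0,7],"slide":[0.005,0.045,0.02],"grip":1},
    {"rot":[0,0,7],"slide":[0.005,0.045,0],"grip":1},
    {"rot":[0,0,7],"slide":[0.005,0.045,0],"grip":1},
  ],
)

```text
time: 15.45
ee_pos: [0.527, -0.0725, 0.3449]
eef_rot: [0.004, 1.0, -0.0, 0.001]
ft_force: [0.9, 0.5, 0.6]
width: 0.0873
grip_force: 0.0
```

Run:
```python
from h import *
S=eyes.camera('scene');s=sensors.read_state();print(s['time'],s['ee_pos'],s['eef_rot'],s['joint_positions'])
for k in('finished','mate1'):
  for d in eyes.look_for(k,S)[:4]: print(k,np.round(d['bbox'],1),round(d['conf'],2))
T=eyes.camera('top')
for k in('mate1','finished','free_spot'):
  for d in eyes.look_for(k,T)[:4]: print(k,np.round(d['bbox'],1),round(d['conf'],2))
print(pbox(T,TUM+[.5021,-.3141,.023]).round(1),pbox(T,disc(.042)+[.5021,-.3141,.023]).round(1))
```

```text
15.5 [ 0.52732842 -0.06510212  0.34524254] [-3.33425318e-03  9.99993614e-01  8.19419492e-04  9.91478726e-04] [ 0.72789723  0.15160808 -0.77275266  1.46605491  0.10406517  1.56456397
  1.53793877]
finished [136.  316.8 180.1 375.6] 0.88
finished [211.4 356.2 249.2 415.7] 0.49
finished [291.5 163.8 319.8 217.3] 0.2
mate1 [256.8 284.6 291.4 340.4] 0.77
mate1 [183.  255.6 226.5 308. ] 0.73
mate1 [213.2 355.5 248.6 416.6] 0.57
mate1 [378.1 157.2 413.9 186.1] 0.97
mate1 [153.3 150.2 261.5 260.2] 0.74
finished [386.9 215.7 419.  240.9] 0.83
finished [152.6 148.1 258.2 275.8] 0.59
free_spot [384.5 209.9 410.8 246.3] 0.51
[387.7 214.7 418.8 239.5] [382.7 212.5 415.  244.5]
```

arm_command(
  steps=[
    {"rot":[0,0,1],"slide":[0.005,0.045,0],"grip":1},
    {"rot":[0,0,1],"slide":[0.006,0.05,0],"grip":1},
    {"rot":[0,0,1],"slide":[0.006,0.05,0],"grip":1},
    {"rot":[0,0,1],"slide":[0.006,0.05,-0.01],"grip":1},
    {"rot":[0,0,1],"slide":[0.006,0.04,-0.025],"grip":1},
    {"rot":[0,0,1],"slide":[0.006,0.015,-0.03],"grip":1},
    {"rot":[0,0,0],"slide":[0,0,-0.02],"grip":1},
    {"rot":[0,0,0],"slide":[0,0,0],"grip":1},
  ],
)

```text
time: 16.8
ee_pos: [0.5619, 0.1745, 0.2573]
eef_rot: [-0.046, 0.999, -0.0, -0.001]
ft_force: [-0.1, -0.5, 0.6]
width: 0.0872
grip_force: 0.0
```

Run:
```python
from h import *
eyes.camera('scene');eyes.camera('scene')
W=eyes.camera('wrist');save(W,'w6');s=sensors.read_state();print(s['time'],s['ee_pos'],s['eef_rot'])
A=np.array([.5645,.19,.166]);th=np.radians(6);d=np.array([np.cos(th),np.sin(th),0])
print([proj(W,A+k*.032*d).round(1) for k in(-1,0,1)])
for k in('handle','index_plate'):
  for q in eyes.look_for(k,W)[:2]: print(k,np.round(q['bbox'],1),round(q['conf'],2))
print(pbox(W,disc(.14)+[.5645,.19,.05]))
```

```text
16.95 [0.56270968 0.17528042 0.25989461] [-4.57591138e-02  9.98952302e-01  1.39199255e-04  6.18408686e-04]
[array([301.3, 175.7]), array([301.3, 218.7]), array([301.2, 259. ])]
handle [167.1  42.3 429.7 281.1] 0.75
handle [  0.   27.7  54.2 254.7] 0.21
index_plate [167.8  40.8 430.5 285.1] 0.92
[160.74843592  41.77851086 429.21987953 306.77070704]
```

View pics/w6.png

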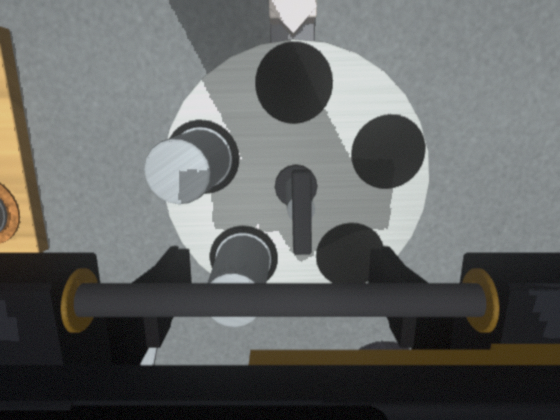

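arm_command(
  newtons=30,
  steps=[
    {"rot":[0,0,0],"slide":[0,0.01,-0.01],"grip":1},
    {"rot":[0,0,0],"slide":[0,0.005,-0.03],"grip":1},
    {"rot":[0,0,0],"slide":[0,0,-0.035],"grip":1},
    {"rot":[0,0,0],"slide":[0,0,-0.025],"grip":1},
    {"rot":[0,0,0],"slide":[0,0,-0.009],"grip":1},
    {"rot":[0,0,0],"slide":[0,0,0],"grip":1},
    {"rot":[0,0,0],"slide":[0,0,0],"grip":0.6},
    {"rot":[0,0,0],"slide":[0,0,0],"grip":0.4},
  ],
)

```text
time: 18.05
ee_pos: [0.5625, 0.1912, 0.1507]
eef_rot: [-0.047, 0.999, 0.0, 0.001]
ft_force: [0.5, 0.3, -0.9]
width: 0.0742
grip_force: 0.0
```

arm_command(
  steps=[
    {"rot":[0,0,0],"slide":[0,0,0],"grip":0.3},
    {"rot":[0,0,0],"slide":[0,0,0],"grip":0.2},
    {"rot":[0,0,0],"slide":[0,0,0],"grip":0.1},
    {"rot":[0,0,0],"slide":[0,0,0],"grip":0.05},
    {"rot":[0,0,0],"slide":[0,0,0],"grip":0.05},
    {"rot":[0,0,0],"slide":[0,0,0],"grip":0.05},
    {"rot":[0,0,0],"slide":[0,0,0],"grip":0.05},
    {"rot":[0,0,0],"slide":[0,0,0],"grip":0.05},
  ],
)

```text
time: 19.05
ee_pos: [0.5623, 0.1916, 0.1506]
eef_rot: [-0.047, 0.999, 0.0, 0.001]
ft_force: [-0.8, 1.4, 5.3]
width: 0.0131
grip_force: 31.4
```

arm_command(
  steps=[
    {"rot":[0,0,-2],"slide":[0,0,0],"grip":0.05},
    {"rot":[0,0,-4],"slide":[0,0,0],"grip":0.05},
    {"rot":[0,0,-5],"slide":[0,0,0],"grip":0.05},
    {"rot":[0,0,-5],"slide":[0,0,0],"grip":0.05},
    {"rot":[0,0,-5],"slide":[0,0,0],"grip":0.05},
    {"rot":[0,0,-5],"slide":[0,0,0],"grip":0.05},
    {"rot":[0,0,-5],"slide":[0,0,0],"grip":0.05},
    {"rot":[0,0,-5],"slide":[0,0,0],"grip":0.05},
  ],
)

```text
time: 20.05
ee_pos: [0.5622, 0.191, 0.1505]
eef_rot: [0.266, 0.964, 0.0, 0.0]
ft_force: [-1.7, -1.7, 6.5]
width: 0.014
grip_force: 31.5
```

arm_command(
  steps=[
    {"rot":[0,0,-5],"slide":[0,0,0],"grip":0.05},
    {"rot":[0,0,-5],"slide":[0,0,0],"grip":0.05},
    {"rot":[0,0,-5],"slide":[0,0,0],"grip":0.05},
    {"rot":[0,0,-5],"slide":[0,0,0],"grip":0.05},
    {"rot":[0,0,-5],"slide":[0,0,0],"grip":0.05},
    {"rot":[0,0,-5],"slide":[0,0,0],"grip":0.05},
    {"rot":[0,0,-4],"slide":[0,0,0],"grip":0.05},
    {"rot":[0,0,-2],"slide":[0,0,0],"grip":0.05},
  ],
)

```text
time: 21.05
ee_pos: [0.5618, 0.1907, 0.1505]
eef_rot: [0.55, 0.835, -0.0, 0.0]
ft_force: [-4.5, -2.5, 8.3]
width: 0.0138
grip_force: 32.0
```

Run:
```python
from h import *
for i in range(3):eyes.camera('top')
S=eyes.camera('scene');s=sensors.read_state();print(s['time'],s['ee_pos'],s['eef_rot'],s['width'],s['ft_force'],s['torque'])
c=cv2.resize(S['pixels'][90:280,230:480],None,fx=3,fy=3,interpolation=cv2.INTER_CUBIC);cv2.imwrite('pics/s7.png',c[:,:,::-1])
```

```text
21.25 [0.56184571 0.19064939 0.15052232] [ 5.49507159e-01  8.35488908e-01 -3.52241975e-04  2.04973718e-04] 0.013589075738625798 [-3.85639897 -1.96590326  8.91181383] [-0.55553184  0.86856358  0.07017774]
```

View pics/s7.png

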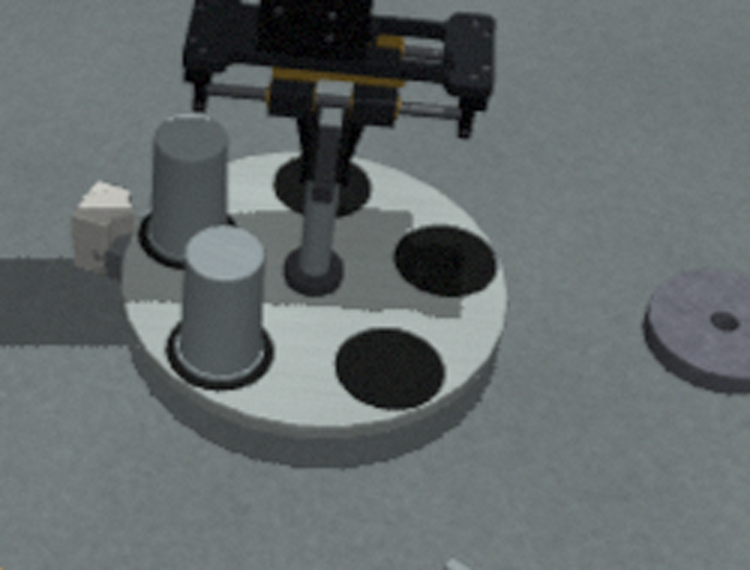

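arm_command(
  newtons=5,
  steps=[
    {"rot":[0,0,0],"slide":[0,0,0],"grip":0.1},
    {"rot":[0,0,0],"slide":[0,0,0],"grip":0.3},
    {"rot":[0,0,0],"slide":[0,0,0],"grip":0.6},
    {"rot":[0,0,0],"slide":[0,0,0],"grip":0.7},
    {"rot":[0,0,0],"slide":[0,0,0],"grip":0.7},
    {"rot":[0,0,0],"slide":[0,0,0],"grip":0.7},
    {"rot":[0,0,0],"slide":[0,0,0.02],"grip":0.7},
    {"rot":[0,0,0],"slide":[0,0,0.04],"grip":0.7},
  ],
)

```text
time: 22.25
ee_pos: [0.5614, 0.1906, 0.2104]
eef_rot: [0.549, 0.836, -0.001, -0.001]
ft_force: [1.2, 0.6, -0.2]
width: 0.0605
grip_force: 0.0
```

arm_command(
  steps=[
    {"rot":[0,0,0],"slide":[0,0,0.05],"grip":0.7},
    {"rot":[0,0,0],"slide":[0,0,0.05],"grip":0.7},
    {"rot":[0,0,0],"slide":[-0.02,-0.02,0.02],"grip":0.7},
    {"rot":[0,0,0],"slide":[-0.03,-0.04,0],"grip":0.7},
    {"rot":[0,0,0],"slide":[-0.02,-0.04,0],"grip":0.7},
    {"rot":[0,0,0],"slide":[0,-0.02,0],"grip":0.7},
    {"rot":[0,0,0],"slide":[0,0,0],"grip":0.7},
    {"rot":[0,0,0],"slide":[0,0,0],"grip":0.7},
  ],
)

```text
time: 23.25
ee_pos: [0.4921, 0.0723, 0.3305]
eef_rot: [0.549, 0.836, 0.0, 0.0]
ft_force: [0.5, 0.6, -0.0]
width: 0.0611
grip_force: 0.0
```

Run:
```python
from h import *
for i in range(3):eyes.camera('top')
S=eyes.camera('scene');save(S,'s8');s=sensors.read_state();print(s['time'],s['ee_pos'],s['ft_force'])
```

```text
23.45 [0.49204199 0.0719851  0.32980654] [ 0.76238514  0.3528937  -0.95474227]
```

View pics/s8.png

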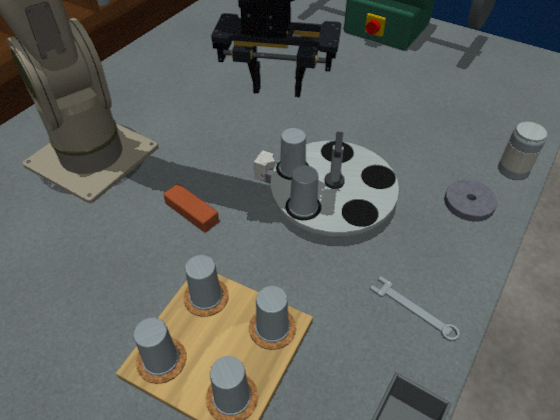

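The picture shows four tumblers centred on the board's pads, with the finished one at (156,350). The next blank is at the pointer at (293,153), in the same place the finished one stood. The second blank is on its seat at (304,192), and the gripper is clear.

```bash
python3 -c "
from h import *
print(order.close_job())"
```

```text
the job is handed in; nothing more can be done
None
```

The finished tumbler stands mouth-down on the corner pad and the table is turned one notch clockwise, with the next blank at the pointer. In the last picture the blanks stand on their seats and the three board tumblers look unmoved. The job is handed in, but the verdict was not shown.

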